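Lock the shelf-tray keeper in front of the jar

ROBOT

A 6-joint arm with a two-finger parallel gripper is mounted at the origin on the work surface. World frame = base frame: x ahead of the robot, y to its left, z up, the work surface at z = 0. Lengths are in m, angles in degrees, forces in N, time in s.
With the tool pointing down it reaches from about 0.3 to 0.825 m from the base axis. Payload 5.4 kg.
Tool frame: the origin (TCP) lies on the centre line of the jaws, within the pads' length; the fingertips stand 22 mm ahead of it and the grasp point (between the pads) lies 3 mm ahead of it; z points along the fingers, y is the line along which they close (so a half turn about z gives the same grasp; the last joint's range is limited). The gripper opens to 92 mm and grips with 3 to 60 N. Pads are 20 mm wide; open, the fingers measure 128 mm over their backs; the gripper's body (75 mm by 189 mm) begins 69 mm behind the grasp point.
Start: joints at [58.493, 9.076, 91.501, -0, 79.423, -12.038], TCP at [0.192, 0.542, 0.237] pointing down, gripper open.
Joint ranges: [-166.64, 166.64], [-54.1, 131.32], [10.49, 154.53], [-73.88, 253.88], [9.74, 151.15], [-171.62, 171.62]. Speed limits (degrees/s): [147.25, 147.25, 180, 180, 180, 180].

INTERFACE

Orientations are given as a 3x3 rotation matrix whose columns are the frame's x, y, z axes.
In Python, from rig import get_state, get_image, finish_job gives the robot as it stands.
- The arm moves only by the tool arm_command, never from a script. Its argument "steps" is text: rows parted by semicolons, each of 7 numbers parted by spaces: the shift along the tool's x, y, z scaled (see below), then the turn, a rotation vector about the tool's x, y, z scaled (see below), then the closure in counts, from 0 (fully open) to 255 (shut). In form: tx ty tz wx wy wz claw; .... A call has exactly 5 rows; each row is the pose to reach, as a shift and turn from the pose commanded when the call began, along the tool's axes at that moment, turning the shorter way round; what a row does not reach only later rows make up. The controller multiplies each number of a shift by 0.1 m and each number of a turn by 360 degrees. A row lasts 1/8 s, in which the tool goes at most 62.5 mm and 10.7 degrees, less where a joint would pass 70% of its speed; a pose out of reach is approached as far as the arm can. A call with a number of a shift or a turn outside -1 to 1 is refused whole. A call with a gripper value outside its range is refused whole. The fingers move at their own pace and stop on an object; "grip_force" is the grip in N (left out, the last holds). Time passes only in rows, so rows that repeat a pose let the fingers close, or fill a call up. It gives the time, the measured TCP pose, the force, the opening and the grip force at its end, in the units of the state.
- get_state(): the state, without advancing time (a new reading comes with each control period).
- get_image(name): name is "scene" or "top" or "wrist"; returns a dict with "color" (420x560x3 uint8, red, green, blue), "camera_matrix" (3x3 intrinsics, pixels), "dist" ([k1, k2, p1, p2, k3] as OpenCV has them; the pictures are not rectified), "eye" and "rotation" of the camera in the world. Camera axes: x right, y down, z forward; pixel columns grow to the right and rows downward; lengths in m; the calibration is good to about 2 mm. A picture is of the moment at which its call begins. There is no depth.
- finish_job(): hands the job in; it is judged then, once.
The state is a dict: "time": time; "q": joint angles; "joint_velocities": joint speeds; "tau": joint torques, N m; "tcp_pos": TCP position; "ee_rot": TCP orientation; "force": force on the tool from outside, world axes, zero at the start; "torque": the same for the moment, N m; "width": opening from 0.0 (shut) to 1.0 (fully open); "grip_force": force on a finger pad.
Only numpy, scipy, OpenCV 4.12 (cv2) and the standard library are available. Lean on these libraries where they do the work, as an engineer would, in place of code of your own. Each camera call takes 0.05 s, during which the arm holds its last target. There are 200 camera calls.

TASK

The tray is about to be wheeled away on its trolley, so lock the sliding keeper in front of the round glass jar: push the keeper sideways along its rail with your fingertips until its spring pin drops into the notch in front of the jar, then come clear. Do not grip the keeper or pull up its pin, and leave the jar and everything else on the counter where it stands.

Things in the scene. Friction and masses are not known exactly. Their poses are not given: they have to be found in the camera images.
- rack: White tray, 225 mm (x) by 375 mm (y), fixed; origin on the counter surface, x to the back lip (away from the robot), y left, z up. A rail runs along its y at tray x = -90 mm: 26 mm wide, flat top 30 mm above the counter, from y = +205 to -150 mm, with three notches, 14 mm wide, at y = +85, 0, -85 mm. Behind each is a bay (centre at x = +23 mm) with one thing in it. Space above the rail is free.
- notch0 (a point): Middle of the leftmost notch (tray y = +85 mm), at the rail's top surface, 30 mm above the counter. Axes as the tray's.
- notch1 (a point): Middle of the centre notch (tray y = 0), at the rail's top surface.
- notch2 (a point): Middle of the rightmost notch (tray y = -85 mm), at the rail's top surface.
- keeper (a joint): Keeper travel, m: 0 at the left end (keeper centre at tray y = +160 mm), growing to the right to 0.275. It sits in the notches at 0.075, 0.160, 0.245; starts at 0 to 0.045. Drag is about 2 N; 10 to 16 N push it out of a notch, either way, also back after going too far. Within some 5 mm of a notch the pin pulls it in by itself: the push falls off, then rises.
- keeper_mid (a point): Centre of the top face of the keeper's grey block, 63 mm above the counter, over the rail's middle line; axes as the tray's. Block 44 mm (x) by 50 mm (y), from 2 to 33 mm above the rail top, captive on the rail. An arm 30 mm wide runs back from it to an upright guard plate (48 mm wide, top 79 mm above the counter, 62 mm behind the rail's middle).
- keeper_left (a point): Centre of the outer left face of the keeper block (44 mm wide, 31 mm high), 47.5 mm above the counter. Pushing this face slides the keeper right. Fingers pressing the left and the right half of the block at once count as gripping. Axes as the tray's.
- keeper_right (a point): Centre of the outer right face, the mirror image. Pushing it slides the keeper left.
- pin (a joint): Height of the spring pin in the keeper, m: 0 while it rides on the rail's flat top, about -0.0042 when dropped fully into a notch, positive when pulled up (at most 0.012). Its black knob (18 mm wide) stands over the middle of the block, top 84 mm above the counter, 4 mm lower when dropped; a spring holds it down.
- jar: Round glass jar with a steel screw lid, 66 mm across, 96 mm high, loose; origin at the centre of its underside. It stands in any one of the three bays (within about 5 mm of the bay's middle in tray y).
- tin: Square steel tin with a lid, 63 x 63 x 90 mm, loose, in another bay; origin under its centre.
- mug: White mug, 68 mm across, 85 mm high, handle to the back, loose, in the third bay; origin under its centre.
- wrapbox: Long cardboard box of wrap, 260 x 46 x 46 mm, lying left of the tray, loose; origin under its centre.
- spoon: Steel spoon lying in front of the tray, loose.
- bowl: White bowl, 124 mm across, 55 mm high, right of the tray, loose; origin under its centre.
- bottle: Clear bottle, 62 mm across, 170 mm high, right of the tray, loose; origin under its centre.
- cup: White plastic cup, 72 mm across, 80 mm high, in front of the tray at the left, loose; origin under its centre.
Mind the look-alikes: they are no part of the job. What is shaped like the jar but purple or red is not meant.

How it is judged:
By the outcome, as a careful person would: the job done as asked, in the order asked, and still so for the second after the job is handed in, with the robot touching nothing.
It also fails if it takes over 38 s, if anything falls off the work surface, if the arm or the gripper's body presses on something with over 40 N, if the wrist force passes 120 N, or if a joint passes its speed limit or range.

## Working session

There is one attempt and no reset: what is moved stays moved. The work goes in short steps, Python scripts to look and compute and a tool call to move; the robot and the scene stay as the last step left them, time stands still between calls to the robot, and variables do not carry over. Pictures are saved under pics/ and viewed, at most 10 in all, crops included, and the job is handed in when it is done.

Besides the shell and the picture viewer there is one more tool, called after ">>>" by a JSON object that holds its "api" and its "payload", one argument or row to a line. arm_command: Moves the arm, as the interface text tells. Its arguments: {"type":"object","properties":{"steps":{"type":"string"},"grip_force":{"type":"number"}},"required":["steps"]}

```bash
mkdir -p pics
cat > h.py <<'E'
import numpy as np, cv2
from rig import get_state, get_image, finish_job
def ray(im,uv):
    p=cv2.undistortPoints(np.array([[uv]],float),np.array(im["camera_matrix"]),np.array(im["dist"]))[0,0]
    return np.array(im["eye"]),np.array(im["rotation"])@np.array([p[0],p[1],1])
def onplane(im,uv,z):
    e,d=ray(im,uv); return e+d*(z-e[2])/d[2]
def proj(im,P):
    R=np.array(im["rotation"]);t=-R.T@np.array(im["eye"])
    return cv2.projectPoints(np.array(P,float).reshape(-1,3),cv2.Rodrigues(R.T)[0],t,np.array(im["camera_matrix"]),np.array(im["dist"]))[0].reshape(-1,2)
E
python3 - <<'E'
from h import *
import pickle
for n in("top","scene"):
    im=get_image(n); pickle.dump(im,open(n+".pkl","wb")); cv2.imwrite(f"pics/{n}.png",im["color"][:,:,::-1])
    print(n,im["eye"],np.round(im["rotation"],3).tolist())
print(get_state())
E
```

```text
top [0.27702183 0.01542299 1.2007994 ] [[-0.018, -0.981, 0.195], [-1.0, 0.018, 0.001], [-0.004, -0.195, -0.981]]
scene [ 0.87305326 -0.61648214  1.07732525] [[0.887, 0.365, -0.283], [0.462, -0.722, 0.515], [-0.017, -0.587, -0.809]]
{'time': 0.1, 'q': array([ 5.84931283e+01,  9.10730768e+00,  9.15645564e+01, -8.80703870e-04,
        7.94225568e+01, -1.20381631e+01]), 'joint_velocities': array([ 0.02545226, -0.04449642, -0.16388399, -0.00181063,  0.09942756,
        0.06189903]), 'tau': array([-2.13127828e-04, -3.86502457e+01, -3.22961676e+01,  7.03236577e-02,
        3.39562772e-02, -7.32426633e-05]), 'tcp_pos': array([0.19139022, 0.54165713, 0.23573784]), 'ee_rot': array([[-9.42824460e-01,  3.33288640e-01, -8.48340348e-04],
       [ 3.33289558e-01,  9.42823459e-01, -1.41290608e-03],
       [ 3.28929634e-04, -1.61486539e-03, -9.99998642e-01]]), 'force': array([ 0.47836459,  0.25312276, -0.12795208]), 'torque': array([ 0.04175598, -0.00797176, -0.00873192]), 'grip_force': 0.0, 'width': 0.999149923154381}
```

View pics/top.png

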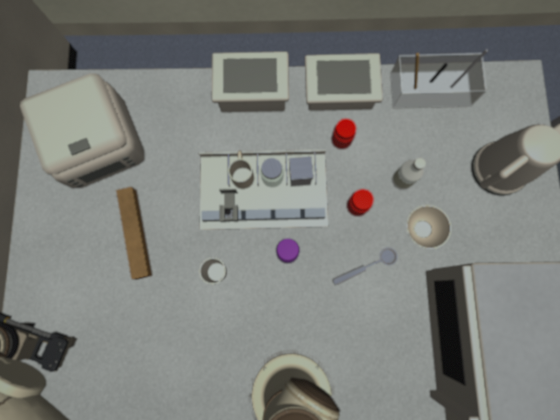

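View pics/scene.png

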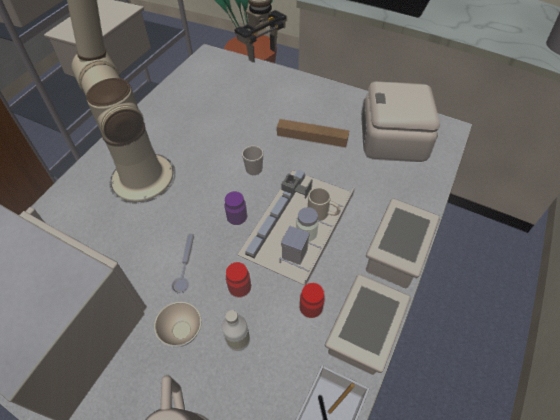

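The top view shows three things in the bays: the mug at (241,173), a round grey-lidded item at (271,170) and a square item at (301,170). The keeper is at (229,207). The purple jar (288,250) and the red jars (345,132) and (361,202) are look-alikes. The clear round item in the centre bay fits the jar, and I'll check it in an enlarged crop.

Run:
```python
from h import *
import pickle
t=pickle.load(open("top.pkl","rb"))["color"][140:240,190:340,::-1]; s=pickle.load(open("scene.pkl","rb"))["color"][160:285,230:360,::-1]
a=cv2.resize(t,(800,533),interpolation=cv2.INTER_CUBIC)
cv2.imwrite("pics/ct.png",a); cv2.imwrite("pics/cs.png",cv2.resize(s,(624,600),interpolation=cv2.INTER_CUBIC))
```

```text
(no output)
```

View pics/ct.png

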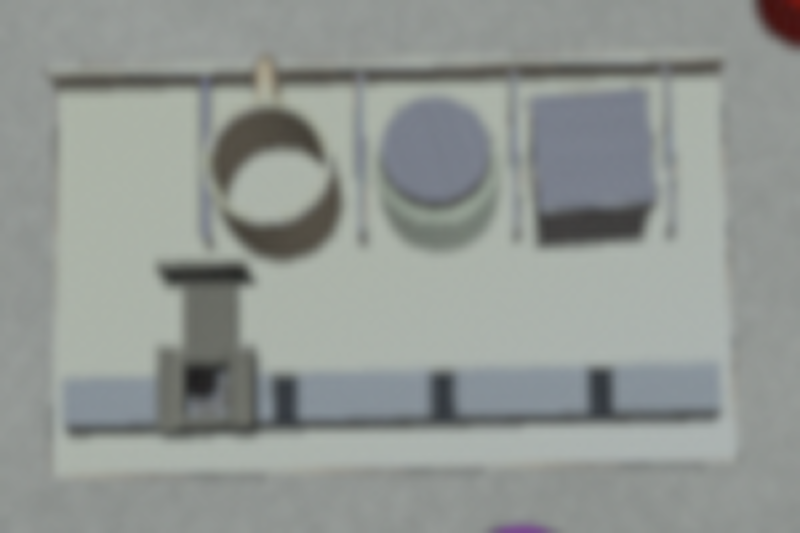

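View pics/cs.png

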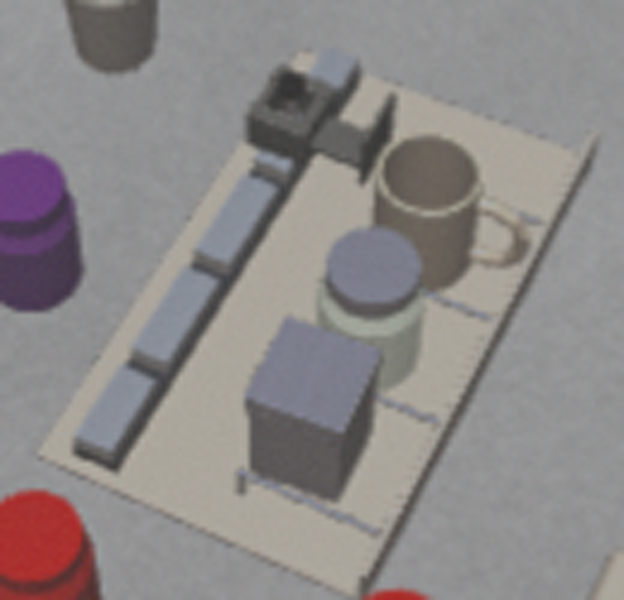

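The crops confirm it: the round jar with a steel lid and clear body is at crop (435,150), in the centre bay, so the target is notch1. The mug is on its left and the square tin on its right. The keeper block is at crop (208,390), and the notches are at crop (286,398), (442,394) and (600,390).

Run:
```python
from h import *
import pickle
im=pickle.load(open("top.pkl","rb"))
f=lambda x,y:(190+(x+.5)/5.3333-.5,140+(y+.5)/5.33-.5)
N=[onplane(im,f(*p),.03) for p in((286,397),(442,394),(600,390))]
for n in N: print("notch",n.round(4))
ax=(N[0]-N[2]);print("spacing",np.linalg.norm(ax),"yaw of tray y",np.degrees(np.arctan2(-ax[0],ax[1])))
print("left rail end",onplane(im,f(65,400),.03),"right",onplane(im,f(718,388),.03))
for p in((158,348),(158,432),(256,348),(256,432)): print("blk",onplane(im,f(*p),.063).round(4))
print("jar lid",onplane(im,f(436,150),.096).round(4))
sc=pickle.load(open("scene.pkl","rb"))
g=lambda x,y:(230+(x+.5)/4.8-.5,160+(y+.5)/4.8-.5)
for p in((209,262),(148,360)): print("scene notch front?",onplane(sc,g(*p),.03).round(4))
print("scene keeper top corners", [onplane(sc,g(*p),.063).round(4) for p in((250,117),(275,70),(333,97),(308,132))])
c=im["color"]; 
print("wrapbox",[onplane(im,p,.046).round(3) for p in((118,190),(131,187),(150,274),(134,278))])
print("cup",onplane(im,(215,271),.08).round(3))
```

```text
notch [0.4921 0.124  0.03  ]
notch [0.4921 0.0399 0.03  ]
notch [ 0.4927 -0.0452  0.03  ]
spacing 0.16920717852912556 yaw of tray y 0.22188744263737795
left rail end [0.49267911 0.24286591 0.03      ] right [ 0.49263229 -0.10876797  0.03      ]
blk [0.5135 0.1882 0.063 ]
blk [0.4687 0.1877 0.063 ]
blk [0.5125 0.1367 0.063 ]
blk [0.4677 0.1366 0.063 ]
jar lid [0.609  0.0398 0.096 ]
scene notch front? [0.494  0.0453 0.03  ]
scene notch front? [ 0.4953 -0.0388  0.03  ]
scene keeper top corners [array([0.4748, 0.1413, 0.063 ]), array([0.4709, 0.1857, 0.063 ]), array([0.5161, 0.1817, 0.063 ]), array([0.5146, 0.147 , 0.063 ])]
wrapbox [array([0.566, 0.48 , 0.046]), array([0.574, 0.443, 0.046]), array([0.327, 0.378, 0.046]), array([0.317, 0.421, 0.046])]
cup [0.33  0.195 0.08 ]
```

>>> {"api": "arm_command", "payload": {
  "steps": "-0.2 -0.1 0 0 0 0 255; -0.4 -0.2 0 0 0 0 255; -0.6 -0.3 0 0 0 0 255; -0.8 -0.4 0 0 0 0 255; -1 -0.5 0 0 0 0 255",
  "grip_force": 20
}}

```text
time: 0.72
tcp_pos: [0.2695, 0.4608, 0.2361]
ee_rot: [[-0.943, 0.333, -0.001], [0.333, 0.943, -0.001], [0.0, -0.001, -1.0]]
force: [-0.3, 0.9, 0.0]
width: 0.477
grip_force: 0.0
```

>>> {"api": "arm_command", "payload": {
  "steps": "-0.2 -0.1 0 0 0 0.02 255; -0.4 -0.2 0 0 0 0.04 255; -0.6 -0.3 0 0 0 0.06 255; -0.8 -0.4 0 0 0 0.08 255; -1 -0.5 0 0 0 0.1 255"
}}

```text
time: 1.35
tcp_pos: [0.3471, 0.3804, 0.2361]
ee_rot: [[-0.563, 0.826, -0.001], [0.826, 0.563, -0.001], [-0.0, -0.001, -1.0]]
force: [-0.1, -0.3, -0.2]
width: 0.01
grip_force: 0.0
```

>>> {"api": "arm_command", "payload": {
  "steps": "0 0 0 0 0 0.02 255; 0 0 0 0 0 0.04 255; 0 0 0 0 0 0.06 255; 0 0 0 0 0 0.08 255; 0 0 0 0 0 0.0958 255"
}}

```text
time: 1.98
tcp_pos: [0.3466, 0.381, 0.2361]
ee_rot: [[0.003, 1.0, -0.001], [1.0, -0.003, -0.001], [-0.001, -0.001, -1.0]]
force: [-0.0, -0.6, -0.1]
width: 0.007
grip_force: 0.0
```

Run:
```python
from h import *
s=get_state(); print(s["time"],s["tcp_pos"],s["ee_rot"].round(3),s["width"],s["force"])
```

```text
1.975 [0.3466202  0.38095645 0.23609533] [[ 0.003  1.    -0.001]
 [ 1.    -0.003 -0.001]
 [-0.001 -0.001 -1.   ]] 0.006578942201292839 [-0.00337241 -0.59127488 -0.07625022]
```

>>> {"api": "arm_command", "payload": {
  "steps": "-0.16 0.14 0 0 0 0 255; -0.32 0.29 0 0 0 0 255; -0.48 0.44 0 0 0 0 255; -0.64 0.58 0 0 0 0 255; -0.79 0.73 0 0 0 0 255"
}}

```text
time: 2.6
tcp_pos: [0.4201, 0.3016, 0.2361]
ee_rot: [[-0.001, 1.0, -0.001], [1.0, 0.001, -0.0], [-0.0, -0.001, -1.0]]
force: [1.3, -0.0, -0.5]
width: 0.003
grip_force: 0.0
```

>>> {"api": "arm_command", "payload": {
  "steps": "-0.16 0.14 0.1 0 0 0 255; -0.32 0.29 0.2 0 0 0 255; -0.48 0.44 0.4 0 0 0 255; -0.64 0.58 0.6 0 0 0 255; -0.79 0.73 0.8 0 0 0 255"
}}

```text
time: 3.22
tcp_pos: [0.493, 0.2226, 0.1555]
ee_rot: [[-0.001, 1.0, -0.001], [1.0, 0.001, -0.0], [-0.0, -0.001, -1.0]]
force: [-0.2, 0.4, 0.4]
width: 0.002
grip_force: 0.0
```

Run:
```python
from h import *
s=get_state(); print(s["time"],s["tcp_pos"],s["width"],s["force"])
im=get_image("wrist"); cv2.imwrite("pics/w1.png",im["color"][:,:,::-1]); 
print(im["eye"],proj(im,[[.492,.124,.03],[.492,.0399,.03],[.47,.187,.063],[.514,.187,.063]]))
```

```text
3.225 [0.493026   0.22264423 0.15551809] 0.001680934062889137 [-0.23648204  0.39244838  0.44933294]
[0.49310827 0.30316892 0.30241984] [[276.34379731 306.73939144]
 [276.41452581 374.72332108]
 [249.93070406 263.82392173]
 [302.3561727  263.84546326]]
```

View pics/w1.png

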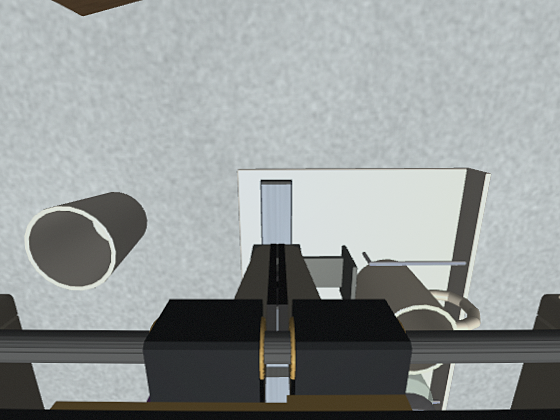

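The wrist view shows the rail (276,181–245) in line with the closed fingers at column 276. The keeper's arm is at (323,270), past the fingers, and the space below the tips is clear rail. I'll descend now.

>>> {"api": "arm_command", "payload": {
  "steps": "0 0 0.25 0 0 0 255; 0 0 0.5 0 0 0 255; 0 0 0.7 0 0 0 255; 0 0 0.85 0 0 0 255; 0 0 0.91 0 0 0 255"
}}

```text
time: 3.9
tcp_pos: [0.4924, 0.2233, 0.0648]
ee_rot: [[-0.001, 1.0, -0.001], [1.0, 0.001, -0.0], [-0.0, -0.001, -1.0]]
force: [-0.0, -0.4, 0.5]
width: 0.009
grip_force: 0.0
```

>>> {"api": "arm_command", "payload": {
  "steps": "-0.06 0 0 0 0 0 255; -0.12 0 0 0 0 0 255; -0.18 0 0 0 0 0 255; -0.24 0 0 0 0 0 255; -0.3 0 0 0 0 0 255"
}}

```text
time: 4.53
tcp_pos: [0.4935, 0.1936, 0.0662]
ee_rot: [[-0.0, 1.0, 0.001], [1.0, 0.0, 0.002], [0.002, 0.001, -1.0]]
force: [-0.1, 4.8, 2.2]
width: 0.005
grip_force: 2.3
```

>>> {"api": "arm_command", "payload": {
  "steps": "-0.05 0 0 0 0 0 255; -0.1 0 0 0 0 0 255; -0.15 0 0 0 0 0 255; -0.2 0 0 0 0 0 255; -0.25 0 0 0 0 0 255"
}}

```text
time: 5.15
tcp_pos: [0.4931, 0.1676, 0.0655]
ee_rot: [[-0.001, 1.0, 0.0], [1.0, 0.001, -0.001], [-0.001, 0.0, -1.0]]
force: [1.3, 1.1, 1.4]
width: 0.001
grip_force: 0.8
```

>>> {"api": "arm_command", "payload": {
  "steps": "-0.01 0 0 0 0 0 255; -0.02 0 0 0 0 0 255; -0.03 0 0 0 0 0 255; -0.04 0 0 0 0 0 255; -0.05 0 0 0 0 0 255"
}}

```text
time: 5.78
tcp_pos: [0.493, 0.1632, 0.0656]
ee_rot: [[-0.001, 1.0, -0.0], [1.0, 0.001, -0.0], [-0.0, -0.0, -1.0]]
force: [-0.3, -0.9, 0.5]
width: 0.006
grip_force: 0.0
```

>>> {"api": "arm_command", "payload": {
  "steps": "-0.01 0 0 0 0 0 255; -0.02 0 0 0 0 0 255; -0.03 0 0 0 0 0 255; -0.03 0 0 0 0 0 255; -0.03 0 0 0 0 0 255"
}}

```text
time: 6.4
tcp_pos: [0.493, 0.1616, 0.0657]
ee_rot: [[-0.0, 1.0, 0.0], [1.0, 0.0, 0.003], [0.003, 0.0, -1.0]]
force: [0.2, 6.2, -0.4]
width: 0.007
grip_force: 3.3
```

>>> {"api": "arm_command", "payload": {
  "steps": "-0.01 0 0 0 0 0 255; -0.02 0 0 0 0 0 255; -0.03 0 0 0 0 0 255; -0.03 0 0 0 0 0 255; -0.03 0 0 0 0 0 255"
}}

```text
time: 7.02
tcp_pos: [0.493, 0.1588, 0.0657]
ee_rot: [[-0.0, 1.0, 0.0], [1.0, 0.0, 0.003], [0.003, 0.0, -1.0]]
force: [0.1, 6.7, -1.2]
width: 0.003
grip_force: 3.7
```

>>> {"api": "arm_command", "payload": {
  "steps": "-0.03 0 0 0 0 0 255; -0.06 0 0 0 0 0 255; -0.09 0 0 0 0 0 255; -0.12 0 0 0 0 0 255; -0.15 0 0 0 0 0 255"
}}

```text
time: 7.65
tcp_pos: [0.4932, 0.1421, 0.0656]
ee_rot: [[-0.001, 1.0, 0.0], [1.0, 0.001, 0.0], [0.0, 0.0, -1.0]]
force: [1.1, 4.0, -0.3]
width: 0.005
grip_force: 2.1
```

>>> {"api": "arm_command", "payload": {
  "steps": "-0.08 0 0 0 0 0 255; -0.17 0 0 0 0 0 255; -0.26 0 0 0 0 0 255; -0.34 0 0 0 0 0 255; -0.4 0 0 0 0 0 255"
}}

```text
time: 8.28
tcp_pos: [0.4934, 0.1018, 0.0656]
ee_rot: [[-0.0, 1.0, 0.001], [1.0, 0.0, 0.0], [0.0, 0.001, -1.0]]
force: [2.3, 4.5, -1.1]
width: 0.003
grip_force: 2.2
```

>>> {"api": "arm_command", "payload": {
  "steps": "-0.04 0 0 0 0 0 255; -0.08 0 0 0 0 0 255; -0.12 0 0 0 0 0 255; -0.15 0 0 0 0 0 255; -0.15 0 0 0 0 0 255"
}}

```text
time: 8.9
tcp_pos: [0.4927, 0.0865, 0.0655]
ee_rot: [[-0.001, 1.0, -0.001], [1.0, 0.001, -0.002], [-0.002, -0.001, -1.0]]
force: [0.2, 0.5, -0.6]
width: 0.008
grip_force: 0.0
```

>>> {"api": "arm_command", "payload": {
  "steps": "-0.01 0 0 0 0 0 255; -0.02 0 0 0 0 0 255; -0.03 0 0 0 0 0 255; -0.04 0 0 0 0 0 255; -0.05 0 0 0 0 0 255"
}}

```text
time: 9.52
tcp_pos: [0.4928, 0.0821, 0.0654]
ee_rot: [[-0.001, 1.0, -0.001], [1.0, 0.001, -0.0], [-0.0, -0.001, -1.0]]
force: [-0.4, 3.2, 0.5]
width: 0.004
grip_force: 1.0
```

>>> {"api": "arm_command", "payload": {
  "steps": "-0.01 0 0 0 0 0 255; -0.02 0 0 0 0 0 255; -0.025 0 0 0 0 0 255; -0.025 0 0 0 0 0 255; -0.025 0 0 0 0 0 255"
}}

```text
time: 10.15
tcp_pos: [0.4934, 0.0796, 0.0658]
ee_rot: [[-0.001, 1.0, 0.001], [1.0, 0.001, -0.0], [-0.0, 0.001, -1.0]]
force: [-0.6, 0.6, -0.4]
width: 0.005
grip_force: 0.0
```

Run:
```python
from h import *
s=get_state(); print(s["time"],s["tcp_pos"],s["force"])
im=get_image("wrist"); sc=get_image("scene")
a=cv2.resize(sc["color"][160:285,230:360,::-1],(437,420),interpolation=cv2.INTER_CUBIC)
b=cv2.resize(im["color"][200:420,150:430,::-1],(360,283))
o=np.zeros((420,797,3),np.uint8);o[:,:437]=a;o[:283,437:]=b
cv2.imwrite("pics/w2.png",o)
```

```text
10.15 [0.49339594 0.07958713 0.06575803] [-0.5859337   0.58698354 -0.38196409]
```

View pics/w2.png

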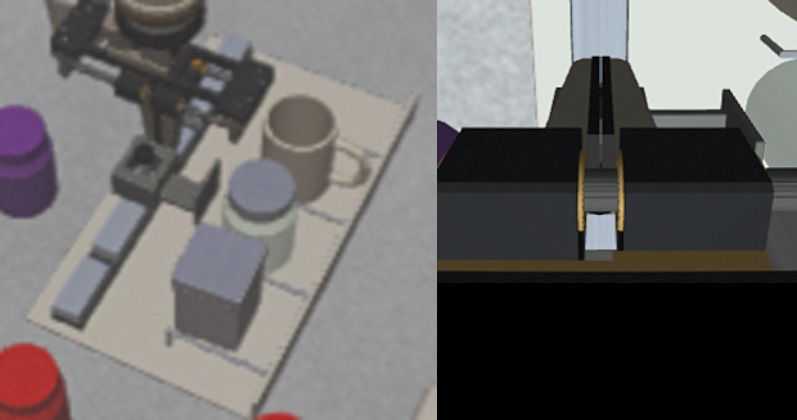

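The scene crop shows the fingertips behind the keeper block (145,165), with its guard plate in front of the jar. The force has fallen off, so I'll nudge further and look for the rise.

>>> {"api": "arm_command", "payload": {
  "steps": "-0.01 0 0 0 0 0 255; -0.02 0 0 0 0 0 255; -0.025 0 0 0 0 0 255; -0.025 0 0 0 0 0 255; -0.025 0 0 0 0 0 255"
}}

```text
time: 10.88
tcp_pos: [0.4931, 0.0773, 0.0656]
ee_rot: [[-0.001, 1.0, 0.0], [1.0, 0.001, 0.0], [0.0, 0.0, -1.0]]
force: [0.5, 0.7, 0.3]
width: 0.005
grip_force: 0.4
```

>>> {"api": "arm_command", "payload": {
  "steps": "-0.005 0 0 0 0 0 255; -0.01 0 0 0 0 0 255; -0.01 0 0 0 0 0 255; -0.01 0 0 0 0 0 255; -0.01 0 0 0 0 0 255"
}}

```text
time: 11.5
tcp_pos: [0.4931, 0.0769, 0.0656]
ee_rot: [[-0.001, 1.0, 0.0], [1.0, 0.001, 0.001], [0.001, 0.0, -1.0]]
force: [0.8, 6.2, 0.8]
width: 0.002
grip_force: 2.5
```

The force fell to about 0 and then rose to 6 N at y = 0.0769. That is 85 mm from the same signature at notch0 (y = 0.1616), so the pin should be seated. I'll back off and lift.

>>> {"api": "arm_command", "payload": {
  "steps": "0.06 0 0 0 0 0 255; 0.14 0 0 0 0 0 255; 0.24 0 0 0 0 0 255; 0.34 0 0 0 0 0 255; 0.4 0 0 0 0 0 255"
}}

```text
time: 12.12
tcp_pos: [0.493, 0.1171, 0.0656]
ee_rot: [[-0.001, 1.0, -0.0], [1.0, 0.001, -0.0], [-0.0, -0.0, -1.0]]
force: [-1.5, 0.2, 0.1]
width: 0.006
grip_force: 0.0
```

>>> {"api": "arm_command", "payload": {
  "steps": "0 0 -0.2 0 0 0 255; 0 0 -0.4 0 0 0 255; 0 0 -0.6 0 0 0 255; 0 0 -0.8 0 0 0 255; 0 0 -1 0 0 0 255"
}}

```text
time: 12.75
tcp_pos: [0.493, 0.1165, 0.1662]
ee_rot: [[-0.001, 1.0, -0.0], [1.0, 0.001, -0.0], [-0.0, -0.0, -1.0]]
force: [0.4, 0.7, -1.0]
width: 0.002
grip_force: 0.0
```

>>> {"api": "arm_command", "payload": {
  "steps": "0.2 0 -0.1 0 0 0 255; 0.4 0 -0.2 0 0 0 255; 0.6 0 -0.3 0 0 0 255; 0.8 0 -0.4 0 0 0 255; 1 0 -0.5 0 0 0 255"
}}

```text
time: 13.38
tcp_pos: [0.4928, 0.2171, 0.2159]
ee_rot: [[-0.001, 1.0, -0.0], [1.0, 0.001, -0.0], [-0.0, -0.0, -1.0]]
force: [0.2, -0.6, -0.1]
width: 0.004
grip_force: 0.0
```

Run:
```python
from h import *
s=get_state(); print(s["time"],s["tcp_pos"],s["force"])
t=get_image("top"); sc=get_image("scene")
a=cv2.resize(sc["color"][160:285,230:360,::-1],(437,420),interpolation=cv2.INTER_CUBIC)
b=cv2.resize(t["color"][140:240,190:340,::-1],(360,240),interpolation=cv2.INTER_CUBIC)
o=np.zeros((420,797,3),np.uint8);o[:,:437]=a;o[:240,437:]=b
cv2.imwrite("pics/w3.png",o)
np.set_printoptions(suppress=True)
import pickle
t0=pickle.load(open("top.pkl","rb"))
# same block columns as before: brightness step of block sides against the blue rail
c=t["color"].astype(int); r=209
print((c[r,255:300,2]-c[r,255:300,0]).tolist())
c0=t0["color"].astype(int); print((c0[r,210:245,2]-c0[r,210:245,0]).tolist())
```

```text
13.375 [0.49284956 0.21713616 0.21585012] [ 0.22746506 -0.64864544 -0.10481053]
[6, 6, 6, 8, 7, 8, 8, 9, 6, 0, -5, -5, -4, -1, 2, 2, 0, -1, 0, 2, 6, 6, 0, -5, -5, -2, 4, 10, 13, 13, 12, 12, 12, 13, 13, 13, 14, 14, 14, 14, 14, 15, 15, 14, 13]
[0, -1, -1, -2, -1, -1, -1, -1, -1, -2, -4, -5, -6, -5, -3, -2, 0, -1, -2, 0, 1, 3, 0, -3, -5, -5, -5, -1, 3, 4, 3, 1, 0, 1, 1]
```

View pics/w3.png

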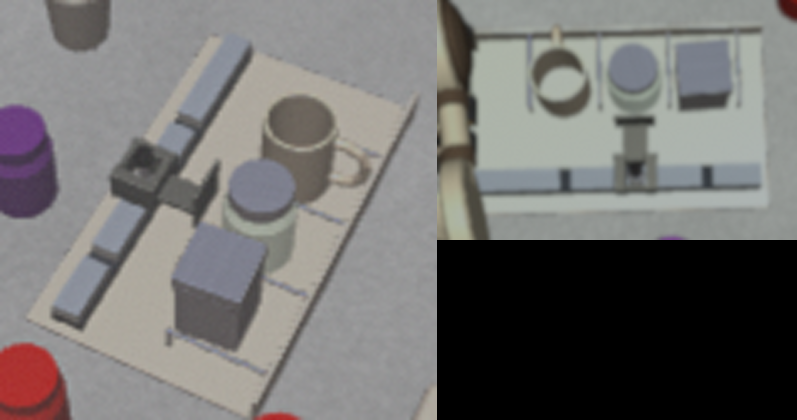

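The block (crop column 635.5) sits midway between the outer notches (565 and 707), with its guard in front of the jar. The gripper is clear and nothing else has moved.

```bash
python3 -c "
from rig import finish_job; print(finish_job())"
```

```text
the job is handed in; nothing more can be done
None
```

The keeper is in the centre notch, in front of the round glass jar. The push force and final pictures show its pin dropped in. The arm is clear, nothing else appears to have moved, and I handed the job in at about 13.5 s.

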